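Clamp a slide tray in the bench vise and peel off its clinging lid

TASK

The press-on lid of the slide tray clings so tightly that the tray would come up with it: turn the vise's crank clockwise (seen from the robot) until the jaw grips the tray firmly against the fixed jaw, with its cushion spring well compressed. Then take the lid by the upright tab at its corner and peel it: tip the lid up about its opposite corner, so that the tab corner comes free while the opposite one is still down, then lift it off, keeping it right side up and the tray firmly seated in the vise. Finish while holding the lid by its tab, still, about level and well clear above the tray, like a roof over the slides (do not put it down or let go), and leave the other things on the bench as they are.

Things in the scene. Friction and masses are not known exactly. Their poses are not given: they have to be found in the camera images.
- vise: small grey bench screw vise, bolted down; origin on the bench under the middle of the place of the clamped tray; x runs along the screw from the crank (-x, towards the robot) to the fixed jaw, z up. Flat bed for the tray 40 mm above the bench; fixed jaw's face at x = +34 mm, 57 mm high, 58 mm wide. Bearing block behind the crank at x = -90 to -106 mm, 75 mm high; base 76 mm wide
- vise_crank (a joint): turn of the crank, rad; 0 = open, arm towards the vise's +y; grows clockwise seen from the robot (+y, up, -y, down), moving the jaw 10 mm a turn to +x. Starts at 0 to 2.5; stop at 10.68. Stays where left; takes 2 to 4 N at the knob. At about 7 the pad has pushed the tray home against the fixed jaw, then its spring gives 1.6 mm per rad; from 9.2 up to the stop the grip is firm (12 N or more)
- knob (a point): centre of the black cylindrical crank knob, 16 mm thick, 38 mm long, axis parallel to the vise's x, pointing at the robot. It circles the hub at 36 mm radius in a plane of constant vise x, and turns freely on its pin: gripped from above across its thickness, it can be carried round at a constant tool orientation. At its far end is the 7 mm thick crank arm
- hub (a point): point on the crank's axis in the plane of the knob's centre, 62 mm above the bench
- vise_pad: steel pad of the moving jaw, 56 mm wide, 14 mm high (43 to 57 mm above the bench), on a cushion spring (4 N at first, then 2.5 N per mm, travel 8.5 mm). Its origin coincides with vise's when the crank is at 0 and the spring is free, and moves along the vise's x; its front face is at x = -45 mm in its own frame
- tray: grey slide tray, 68 (x) x 100 (y) mm, 25 mm high, 0.28 kg, loose, standing on the vise's bed between the jaws with a few mm of play, long side along the jaws; origin at the centre of its underside. Its outside step (the ledge that the lid stands on) is 18 mm above the underside
- lid: white press-on lid, 68 x 100 x 13 mm, 0.06 kg, loose, nested on the tray's rim, flush with its sides; origin at the centre of its lower edge (18 mm above the tray's underside when on), axes as the tray's. Four sprung snaps, on the long sides 36 mm from the middle, each hold with about 4 N over the first 3.5 mm of lift, then let go: some 17 N if pulled level, about 4 to 8 N at the tab if peeled
- tab (a point): centre of the lid's upright grip tab: a fin 10 mm thick, 32 mm long, 20 mm high, sticking out diagonally from the lid's (+x, +y) corner, at (43.5, 59.5, 9) mm of the lid's frame. Its length runs along the lid's (1, 1) direction; grip it from above across its thickness, along (1, -1). Beneath it is free space down to the bench
- tab_corner (a point): the lid's lower edge at its (+x, +y) corner, beside the tab (34, 50, 0 mm of the lid)
- far_corner (a point): the lid's lower edge at the opposite (-x, -y) corner (-34, -50, 0 mm of the lid)
- dish: flat round petri dish, 90 mm across, 15 mm high, loose, beside the vise; origin at the centre of its underside
- oil: small dropper bottle, 31 x 32 x 73 mm, standing loose behind the vise; origin at the centre of its underside
- tongs: steel forceps, 123 mm long, 11 mm high, lying loose beside the vise; origin under its middle
- counter: hand tally counter, round, 53 x 59 x 27 mm, loose; origin at the centre of its underside
- fine_pen: pen, 145 mm long, lying loose at the left; origin under its middle
Mind the look-alikes: they are no part of the job. What is shaped like the lid but brown is not meant.

How it is judged (in metres and radians):
On the way, in this order (a step that is already met when the one before it is completed fails the run):
1. the vise's jaw grips the tray firmly (contact force between vise_pad and tray above 9 N and z of tab_corner in the frame of tray below 0.0205 m), for 0.2 s.
2. the tab corner of the lid is raised 5.5 mm while the opposite corner is still down and the tray is clamped (z of tab_corner in the frame of tray above 0.0235 m and z of far_corner in the frame of tray below 0.021 m and contact force between vise_pad and tray above 8 N), for 0.1 s.
At the end, for the whole second after the job is handed in: Fingers hold the lid, at rest, within 20 deg of level, its centre at least 50 mm and its far corner 27 mm above its seat, middle within 80 mm of the tray's in plan, touching neither tray nor vise; tray upright on the vise bed (within 2.5 mm), pressed by the jaw with over 8 N (contact force between the fingers and lid above 1 N and contact force between lid and tray below 0.05 N and contact force between lid and vise below 0.05 N and z of lid in the frame of tray above 0.068 m and z of far_corner in the frame of tray above 0.045 m and height (world z) of lid below 0.35 m and angle between lid's own z axis and vertical below 0.35 rad and horizontal distance between lid and tray below 0.08 m and linear speed of lid below 0.03 m/s and contact force between vise_pad and tray above 8 N and z of tray in the frame of vise between 0.0375 and 0.0425 m and angle between the z axis of tray and the z axis of vise, either way round below 0.04 rad); the arm keeps its last pose, push and grip.
It fails at once if the tray is lifted off the vise's bed or tipped (z of tray in the frame of vise above 0.045 m or angle between the z axis of tray and the z axis of vise, either way round above 0.09 rad).
It fails at once if the lid is turned over on its side (angle between lid's own z axis and vertical above 0.7 rad).
It fails at once if another thing on the bench is disturbed (15 mm) (distance of any of dish, oil, tongs, counter, fine_pen from where it was at the start of the episode above 0.015 m).
It also fails if it takes over 53 s, if anything falls off the work surface, if the arm or the gripper's body presses on something with over 40 N, if the wrist force passes 120 N, or if a joint passes its speed limit or range.

ROBOT

A 6-joint arm with a two-finger parallel gripper is mounted at the origin on a cart in front of the work surface, level with it; the furniture and walls round the work are solid. World frame = base frame: x ahead of the robot, y to its left, z up, the work surface at z = 0. Lengths are in m, angles in degrees, forces in N, time in s.
With the tool pointing down it reaches from about 0.4 to 0.825 m from the base axis. Payload 7 kg.
Tool frame: the origin (TCP) lies between the finger pads; the fingertips stand 19 mm ahead of it and the grasp point (between the pads) is the TCP; y points along the fingers, x is the direction in which the jaws open and shut, and the axes are right-handed (so a half turn about y gives the same grasp; the last joint's range is limited). The gripper opens to 88 mm and grips with 3 to 60 N. Pads are 19 mm wide; open, the fingers measure 130 mm over their backs; the gripper's body (78 mm by 193 mm) begins 47 mm behind the grasp point.
Start: joints at [-58.321, 20.546, 0.682, 0, -70.136, -16.507], TCP at [0.177, -0.651, 0.246] pointing down, gripper open.
Joint ranges: [-176.03, 176.03], [-82.01, 121.73], [-58.28, 71.71], [-173.87, 95.51], [-174.79, -0.11], [-173.66, 173.66]. Speed limits (degrees/s): [136.94, 136.94, 172.46, 180, 180, 180].

INTERFACE

Orientations are given as [roll, pitch, yaw] about the fixed x, y, z axes, in that order (R = Rz(yaw) Ry(pitch) Rx(roll)).
In Python, from plant import r gives the robot as it stands. The module is installed in compiled form; this text tells all that it offers.
- The arm moves only by the tool jog_arm, never from a script. Its argument "steps" is a list of rows, each a list of 5 numbers: the closure, from 0 (fully open) to 1 (shut), then the shift along the tool's x, y, z in m, then the turn about the tool's y in degrees. In form: [[jaw, x, y, z, turn], ...]. A call has 1 to 12 rows; each row shifts and turns the commanded pose from where the row before left it, along the tool's axes as they then stand; what a row does not reach is not made up. A row lasts 1/12 s, in which the tool goes at most 41.7 mm and 7.16 degrees, less where a joint would pass 70% of its speed; a pose out of reach is approached as far as the arm can. A call with a gripper value outside its range is refused whole. The fingers move at their own pace and stop on an object; "squeeze" is the grip in N (left out, the last holds). Time passes only in rows, so rows that do not move let the fingers close. It gives the time, the measured TCP pose, the force and the opening at its end, in the units of the state.
- r.get_state(): the state, without advancing time (a new reading comes with each control period).
- r.capture(name): name is "scene" or "top" or "wrist"; returns a dict with "image" (384x512x3 uint8, red, green, blue), "vfov" (degrees; the focal length in pixels is half the picture's height over the tangent of half this angle, whatever the lens; pixels are square), "cx", "cy" (the principal point, pixels), "D" ([k1, k2, p1, p2, k3] as OpenCV has them; the pictures are not rectified), "R" (3x3) and "t" (3): a world point X has camera coordinates R X + t; the wrist camera has in their place "tool_from_camera" (4x4, takes a point from camera to tool coordinates, whose origin is the TCP and whose axes are the tool frame's). Camera axes: x right, y down, z forward; pixel columns grow to the right and rows downward; lengths in m; the calibration is good to about 2 mm. A picture is of the moment at which its call begins: read the wrist's pose just before it. There is no depth.
- r.close_job(): hands the job in, once; it reports no verdict.
The state is a dict: "time_s": time; "joints": joint angles; "qd": joint speeds; "joint_torque": joint torques, N m; "tcp_pos": TCP position; "eef_rot": TCP orientation; "contact_force": force on the tool from outside, world axes, zero at the start; "moment": the same for the moment, N m; "gripper_width": finger opening in m.
Only numpy, scipy, OpenCV 4.12 (cv2) and the standard library are available. Lean on these libraries where they do the work, as an engineer would, in place of code of your own. Each camera call takes 0.05 s, during which the arm holds its last target.

## Working session

There is one attempt and no reset: what is moved stays moved. The work goes in short steps, Python scripts to look and compute and a tool call to move; the robot and the scene stay as the last step left them, time stands still between calls to the robot, and variables do not carry over. Pictures are saved under pics/ and viewed, and the job is handed in when it is done.

Besides the shell and the picture viewer there is one more tool, called after "Request:" as a command line: name --pt "numbers of a row" for each row, then --argument value for the rest. jog_arm: Moves the arm, as the interface text tells. Its arguments: {"type":"object","properties":{"steps":{"type":"array","items":{"type":"array","items":{"type":"number"}}},"squeeze":{"type":"number"}},"required":["steps"]}

```bash
mkdir -p pics
cat > h.py <<'E'
from plant import r
import numpy as np, cv2
def cap(n,save):
    c=r.capture(n); cv2.imwrite('pics/'+save,cv2.cvtColor(c['image'],cv2.COLOR_RGB2BGR)); return c
E
python3 - <<'E'
from h import *
import pickle
s=r.get_state();print(s)
d={n:cap(n,n+'0.png') for n in('scene','top')}
pickle.dump(d,open('c0.pkl','wb'))
for n in d: print(n,{k:v for k,v in d[n].items() if k!='image'})
E
```

```text
{'time_s': 0.0, 'joints': array([-5.83215184e+01,  2.05915409e+01,  6.33744919e-01, -2.06643733e-02,
       -7.01343140e+01, -1.65073804e+01]), 'qd': array([-5.68833527e-02, -3.43591376e-02,  4.90122410e-02, -1.56977604e-05,
       -5.21747626e-02,  8.01620169e-02]), 'joint_torque': array([-3.91808380e-04, -5.82709050e+01,  2.93055421e+01,  6.99737817e+00,
        6.98700955e-03, -1.62398596e-04]), 'tcp_pos': array([ 0.17651823, -0.65104322,  0.24461952]), 'eef_rot': array([-8.99924504e+01, -9.38335488e-02,  1.05164057e+02]), 'contact_force': array([-0.06534028, -0.2977274 ,  0.52313379]), 'moment': array([-0.01056673,  0.01239389,  0.00886139]), 'gripper_width': 0.08745820796267223}
scene {'vfov': 57.9240678726646, 'cx': 253.3174024339988, 'cy': 193.49602197814858, 'D': array([0.03536583, 0.        , 0.        , 0.        , 0.        ]), 'R': array([[-0.78271117, -0.6223076 , -0.00982224],
       [-0.45758886,  0.5860891 , -0.66866434],
       [ 0.42187161, -0.5188765 , -0.74349951]]), 't': array([0.50024813, 0.2435401 , 0.85870303])}
top {'vfov': 42.854659650919416, 'cx': 254.70063058518417, 'cy': 188.890998149714, 'D': array([-0.13222624,  0.        ,  0.        ,  0.        ,  0.        ]), 'R': array([[ 4.95454346e-02, -9.98771414e-01, -9.54960030e-04],
       [-9.75512034e-01, -4.81864318e-02, -2.14602747e-01],
       [ 2.14293073e-01,  1.15641614e-02, -9.76700952e-01]]), 't': array([0.08825008, 0.56647088, 1.23758218])}
```

View pics/scene0.png

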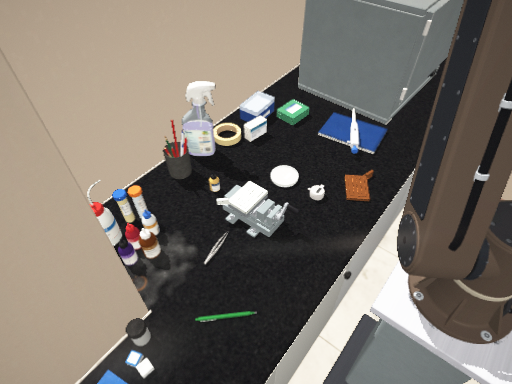

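View pics/top0.png

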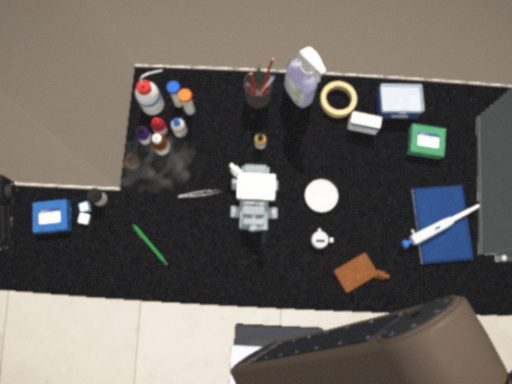

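Run:
```python
import cv2
a=cv2.imread('pics/top0.png')[150:245,215:300];b=cv2.imread('pics/scene0.png')[165:250,200:310]
cv2.imwrite('pics/t0z.png',cv2.resize(a,None,fx=6.3,fy=6.3,interpolation=cv2.INTER_CUBIC))
cv2.imwrite('pics/s0z.png',cv2.resize(b,None,fx=7,fy=7,interpolation=cv2.INTER_CUBIC))
```

```text
(no output)
```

View pics/t0z.png

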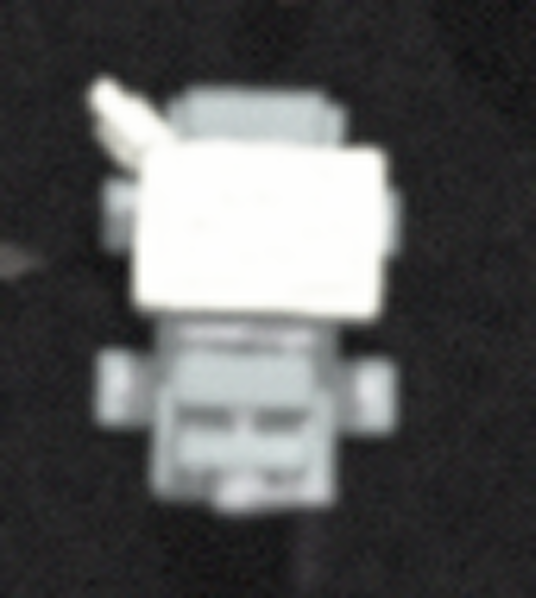

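View pics/s0z.png

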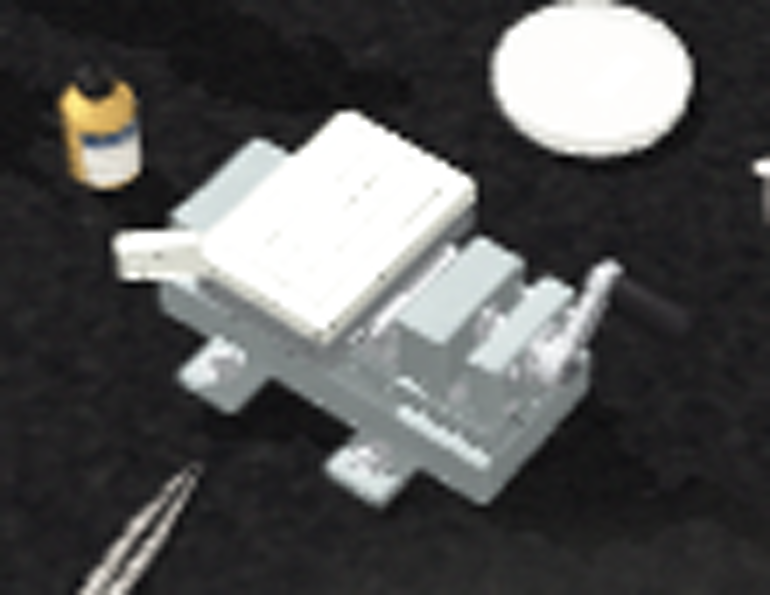

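```bash
cat >> h.py <<'E'
def ray(c,px):
    f=192/np.tan(np.radians(c['vfov']/2)); K=np.array([[f,0,c['cx']],[0,f,c['cy']],[0,0,1.]])
    p=cv2.undistortPoints(np.array(px,float).reshape(-1,1,2),K,c['D']).reshape(-1,2)
    d=np.c_[p,np.ones(len(p))]@c['R']; C=-c['R'].T@c['t']; return C,d
def plane(c,px,z):
    C,d=ray(c,px); return C+d*((z-C[2])/d[:,2])[:,None]
def proj(c,X):
    f=192/np.tan(np.radians(c['vfov']/2)); K=np.array([[f,0,c['cx']],[0,f,c['cy']],[0,0,1.]])
    return cv2.projectPoints(np.array(X,float).reshape(-1,1,3),cv2.Rodrigues(c['R'])[0],c['t'],K,c['D'])[0].reshape(-1,2)
E
python3 - <<'E'
from h import *
import pickle
d=pickle.load(open('c0.pkl','rb'))
t,s=d['top'],d['scene']
print(-t['R'].T@t['t'],-s['R'].T@s['t'])
z=lambda L,f,o:(np.array(L,float)+.5)/f-.5+o
np.set_printoptions(precision=4,suppress=True)
print(plane(t,z([(147,143),(385,150),(383,315),(137,305),(103,85)],6.3,(215,150)),.071))
print(plane(s,z([(205,245),(348,110),(473,183),(325,332),(118,240)],7,(200,165)),.071))
# base corners (near) z? bolts
print('base near top view z.03', plane(t,z([(152,500),(335,503)],6.3,(215,150)),.0))
print('lugs', plane(t,z([(103,180),(395,180),(95,388),(398,395)],6.3,(215,150)),.01))
print('arm end/knob scene', plane(s,z([(608,265),(688,318)],7,(200,165)),.098))
E
```

```text
[0.28302148 0.10112626 1.33039818] [0.14072861 0.61413283 0.80620543]
[[0.6023 0.1628 0.071 ]
 [0.6042 0.0625 0.071 ]
 [0.5333 0.0604 0.071 ]
 [0.5325 0.163  0.071 ]
 [0.6267 0.1829 0.071 ]]
[[0.5978 0.1613 0.071 ]
 [0.5999 0.0673 0.071 ]
 [0.5333 0.0682 0.071 ]
 [0.5315 0.1663 0.071 ]
 [0.6271 0.1808 0.071 ]]
base near top view z.03 [[0.4606 0.1551 0.    ]
 [0.4632 0.0756 0.    ]]
lugs [[0.6    0.1842 0.01  ]
 [0.6063 0.0556 0.01  ]
 [0.507  0.1821 0.01  ]
 [0.5104 0.0505 0.01  ]]
arm end/knob scene [[0.4526 0.0905 0.098 ]
 [0.414  0.0935 0.098 ]]
```

Run:
```python
from h import *
import pickle
d=pickle.load(open('c0.pkl','rb'))
t,s=d['top'],d['scene']
np.set_printoptions(precision=4,suppress=True)
print('cab',plane(s,[(300,67),(388,117)],0))
print('counter,dish,oil,tongs ends, pen,boxes', plane(t,[(320,239),(321,196),(260,141),(180,195),(219,191),(135,225),(370,260)],.01))
w=cap('wrist','w0.png');print({k:v for k,v in w.items() if k!='image'})
```

```text
cab [[ 0.9161 -0.6936  0.    ]
 [ 0.4363 -0.5762  0.    ]]
counter,dish,oil,tongs ends, pen,boxes [[ 0.4425 -0.067   0.01  ]
 [ 0.5617 -0.0671  0.01  ]
 [ 0.7119  0.1087  0.01  ]
 [ 0.5453  0.3222  0.01  ]
 [ 0.5619  0.215   0.01  ]
 [ 0.4552  0.4397  0.01  ]
 [ 0.3915 -0.2044  0.01  ]]
{'vfov': 59.51749246935785, 'cx': 262.7696766839447, 'cy': 194.61531352977386, 'D': array([-0.0673,  0.    ,  0.    ,  0.    ,  0.    ]), 'tool_from_camera': array([[ 1.    , -0.0004, -0.0005,  0.    ],
       [ 0.0004, -0.307 ,  0.9517, -0.1388],
       [-0.0005, -0.9517, -0.307 ,  0.0826],
       [ 0.    ,  0.    ,  0.    ,  1.    ]])}
```

Request:
jog_arm --pt "0 0.0288 0 -0.0173 0" --pt "0 0.0288 0 -0.0173 0" --pt "0 0.0288 0 -0.0173 0" --pt "0 0.0288 0 -0.0173 0" --pt "0 0.0288 0 -0.0173 0" --pt "0 0.0288 0 -0.0173 0" --pt "0 0.0288 0 -0.0173 0" --pt "0 0.0288 0 -0.0173 0" --pt "0 0.0288 0 -0.0173 0"

```text
time_s: 0.9
tcp_pos: [0.259, -0.359, 0.2454]
eef_rot: [-90.0, -0.0, 105.1]
contact_force: [1.0, 0.7, 0.1]
gripper_width: 0.0876
```

Request:
jog_arm --pt "0 0.0232 0 -0.0247 0" --pt "0 0.0232 0 -0.0247 0" --pt "0 0.0232 0 -0.0247 0" --pt "0 0.0232 0 -0.0247 0" --pt "0 0.0232 0 -0.0247 0" --pt "0 0.0232 0 -0.0247 0" --pt "0 0.0232 0 -0.0247 0" --pt "0 0.0232 0 -0.0247 0" --pt "0 0.0232 0 -0.0247 0"

```text
time_s: 1.65
tcp_pos: [0.4193, -0.0991, 0.2457]
eef_rot: [-90.0, -0.0, 105.2]
contact_force: [0.7, -1.3, -0.1]
gripper_width: 0.0874
```

Request:
jog_arm --pt "0 0.032 0 -0.0156 0" --pt "0 0.032 0 -0.0156 0" --pt "0 0.032 0 -0.0156 0" --pt "0 0.032 0 -0.0156 0" --pt "0 0.032 0 -0.0156 0" --pt "0 0.032 0 -0.0156 0" --pt "0 0 0 0 6.5" --pt "0 0 0 0 6.5" --pt "0 0 0 0 0" --pt "0 0 0 0 0"

```text
time_s: 2.48
tcp_pos: [0.4589, 0.109, 0.2454]
eef_rot: [-90.0, 0.0, 92.4]
contact_force: [-0.2, -0.2, 0.5]
gripper_width: 0.0878
```

```bash
cat >> h.py <<'E'
from scipy.spatial.transform import Rotation as Ro
def wcap(save):
    s=r.get_state(); c=cap('wrist',save)
    Rt=Ro.from_euler('xyz',s['eef_rot'],degrees=True).as_matrix()
    T=c['tool_from_camera']; Rc=Rt@T[:3,:3]; C=s['tcp_pos']+Rt@T[:3,3]
    c['R']=Rc.T; c['t']=-Rc.T@C
    return c
E
python3 - <<'E'
from h import *
import pickle
c=wcap('w1.png');pickle.dump(c,open('w1.pkl','wb'))
a=cv2.imread('pics/w1.png');cv2.imwrite('pics/w1z.png',cv2.rotate(cv2.resize(a,None,fx=1.5,fy=1.5),cv2.ROTATE_180))
E
```

```text
(no output)
```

View pics/w1z.png

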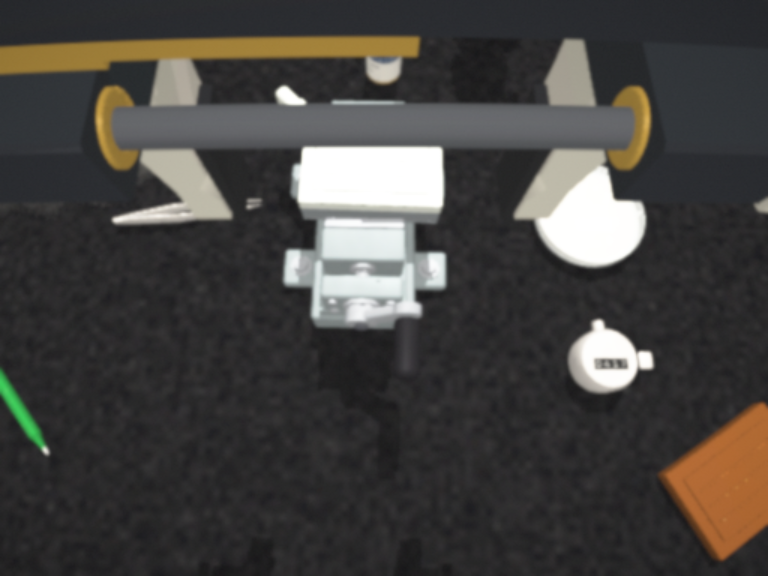

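Run:
```python
import cv2,numpy as np
a=cv2.rotate(cv2.imread('pics/w1.png'),cv2.ROTATE_180)
b=cv2.resize(a[165:255,180:310],None,fx=6,fy=6,interpolation=cv2.INTER_CUBIC)
b=np.clip(b.astype(float)*1.0,0,255).astype('uint8')
g=(255*(b/255.)**.6).astype('uint8')
cv2.imwrite('pics/w1k.png',g)
b=cv2.resize(a[50:150,180:310],None,fx=6,fy=6,interpolation=cv2.INTER_CUBIC)
cv2.imwrite('pics/w1l.png',b)
```

```text
(no output)
```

View pics/w1k.png

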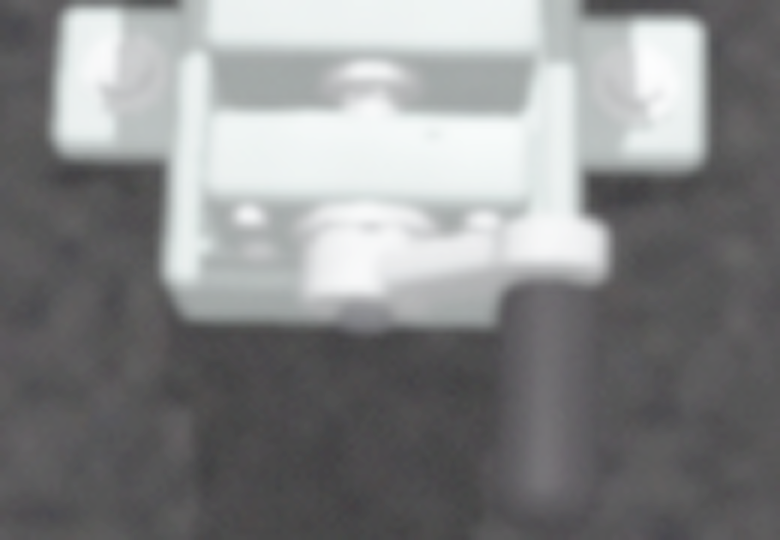

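View pics/w1l.png

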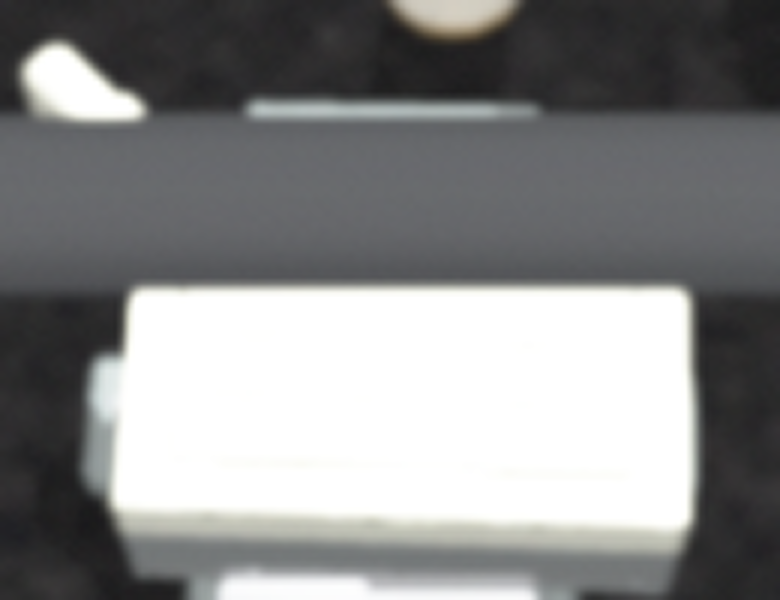

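Run:
```python
from h import *
import pickle
c=pickle.load(open('w1.pkl','rb'))
np.set_printoptions(precision=4,suppress=True)
def o(L,off): 
    p=(np.array(L,float)+.5)/6-.5+off; return np.array([511,383])-p
k=(180,165); l=(180,50)
print('lid near top', plane(c,o([(110,512),(690,530)],l),.071))
print('block near top', plane(c,o([(205,192),(530,197)],k),.075))
print('block far top', plane(c,o([(205,112),(530,115)],k),.075))
print('hub end', plane(c,o([(365,318)],k),.062))
print('lugs near', plane(c,o([(55,155),(705,168)],k),.01))
print('base near bottom', plane(c,o([(180,318),(500,328)],k),.0))
for z in (.08,.085,.09,.095): print('knob',z, plane(c,o([(545,500),(552,283)],k),z), plane(c,o([(505,400),(590,400)],k),z))
```

```text
lid near top [[0.5332 0.1643 0.071 ]
 [0.5339 0.0642 0.071 ]]
block near top [[0.4663 0.1425 0.075 ]
 [0.4676 0.0905 0.075 ]]
block far top [[0.4798 0.1435 0.075 ]
 [0.4814 0.0908 0.075 ]]
hub end [[0.4497 0.1164 0.062 ]]
lugs near [[0.4915 0.1801 0.01  ]
 [0.494  0.0534 0.01  ]]
base near bottom [[0.4623 0.1545 0.    ]
 [0.4629 0.092  0.    ]]
knob 0.08 [[0.4187 0.0874 0.08  ]
 [0.4523 0.087  0.08  ]] [[0.4337 0.0938 0.08  ]
 [0.4342 0.0808 0.08  ]]
knob 0.085 [[0.418  0.0877 0.085 ]
 [0.4511 0.0873 0.085 ]] [[0.4328 0.094  0.085 ]
 [0.4333 0.0813 0.085 ]]
knob 0.09 [[0.4173 0.088  0.09  ]
 [0.4498 0.0876 0.09  ]] [[0.4318 0.0942 0.09  ]
 [0.4323 0.0817 0.09  ]]
knob 0.095 [[0.4166 0.0883 0.095 ]
 [0.4486 0.088  0.095 ]] [[0.4309 0.0944 0.095 ]
 [0.4314 0.0821 0.095 ]]
```

Request:
jog_arm --pt "0 0 0 0 1.1" --pt "0.3 -0.0103 0 0.0157 0" --pt "0.3 -0.0103 0 0.0158 0" --pt "0.3 0 0.03 0 0" --pt "0.3 0 0.03 0 0" --pt "0.3 0 0.03 0 0" --pt "0.3 0 0.03 0 0" --pt "0.3 0 0.018 0 0" --pt "0.3 0 0 0 0" --squeeze 20

```text
time_s: 3.28
tcp_pos: [0.4258, 0.086, 0.1044]
eef_rot: [-89.7, 0.2, 91.0]
contact_force: [-1.3, -0.3, 0.2]
gripper_width: 0.0616
```

Run:
```python
from h import *
print(r.get_state()['tcp_pos'])
c=wcap('w2.png')
a=cv2.imread('pics/w2.png');cv2.imwrite('pics/w2z.png',cv2.rotate(cv2.resize(a,None,fx=1.5,fy=1.5),cv2.ROTATE_180))
```

```text
[0.42579844 0.08599508 0.10441448]
```

View pics/w2z.png

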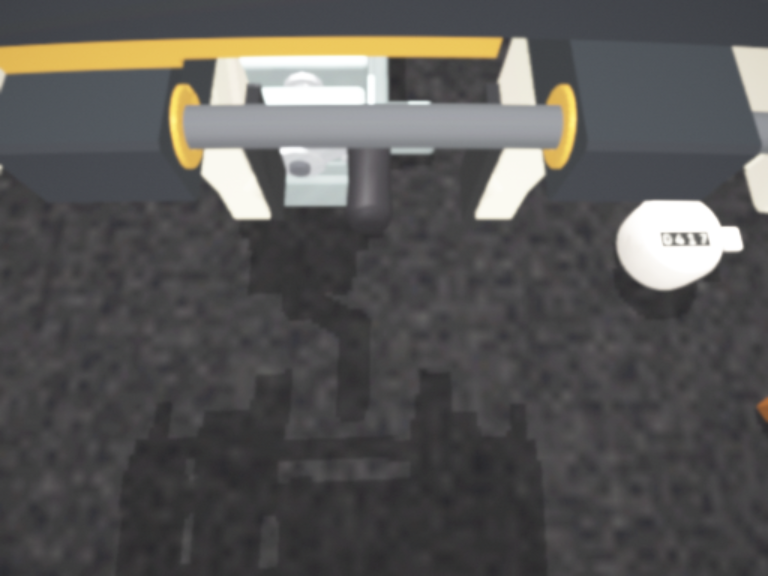

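Request:
jog_arm --pt "0.3 0 0.013 0 0" --pt "1 0 0 0 0" --pt "1 0 0 0 0" --pt "1 0 0 0 0" --pt "1 0 0 0 0" --pt "1 0 0 0 0"

```text
time_s: 3.83
tcp_pos: [0.4284, 0.088, 0.0955]
eef_rot: [-90.1, -0.1, 91.1]
contact_force: [0.1, 0.0, -1.0]
gripper_width: 0.0336
```

Run:
```python
from h import *
s=r.get_state();print(s['tcp_pos'],s['contact_force'],s['gripper_width'])
c=wcap('w3.png')
a=cv2.imread('pics/w3.png');cv2.imwrite('pics/w3z.png',cv2.rotate(cv2.resize(a,None,fx=1.5,fy=1.5),cv2.ROTATE_180))
cap('scene','s3.png');b=cv2.imread('pics/s3.png')[140:260,200:330]
cv2.imwrite('pics/s3z.png',cv2.resize(b,None,fx=4.5,fy=4.5,interpolation=cv2.INTER_CUBIC))
```

```text
[0.42839496 0.08804611 0.09546536] [ 0.10942268  0.02532567 -0.95260721] 0.03356644056605565
```

View pics/w3z.png

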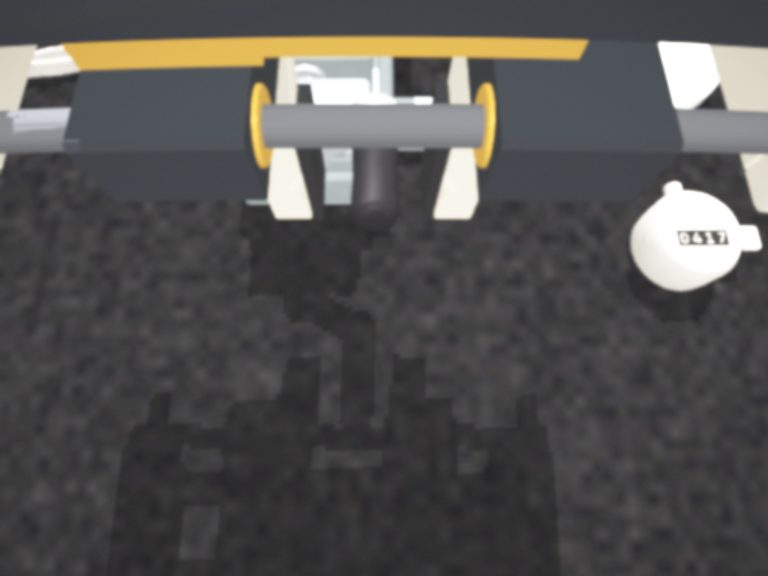

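View pics/s3z.png

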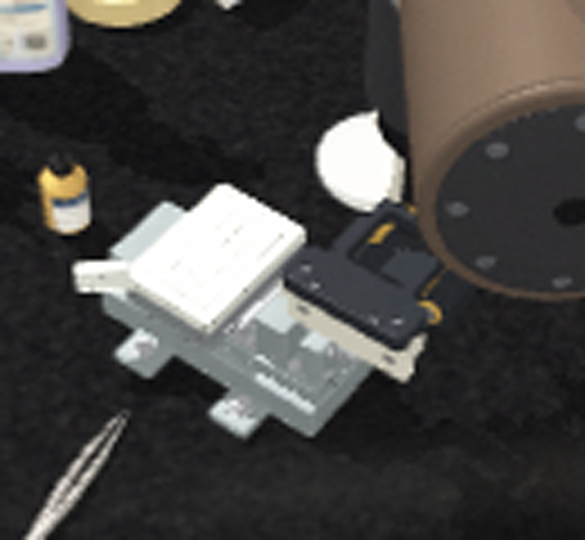

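Request:
jog_arm --pt "1 0 0.003 0 0" --pt "1 0 0 0 0" --pt "1 0 0 0 0" --pt "1 0 0 0 0" --pt "1 0 0 0 0" --pt "1 0 0 0 0"

```text
time_s: 4.43
tcp_pos: [0.4281, 0.0877, 0.0915]
eef_rot: [-90.0, 0.0, 91.1]
contact_force: [2.2, -1.4, -1.9]
gripper_width: 0.0158
```

Run:
```python
import numpy as np
p=2.47+np.arange(0,32)*.25
p=p[p<=10.3]
P=36*np.c_[np.cos(p),np.sin(p)]
print(len(p),p[-1])
for i,d in enumerate(np.diff(P,axis=0)): print(i+1,round(p[i+1],2),"[1, %.4f, %.4f, 0, 0]"%(d[0]/1e3,-d[1]/1e3))
```

```text
32 10.22
1 2.72 [1, -0.0047, 0.0077, 0, 0]
2 2.97 [1, -0.0026, 0.0086, 0, 0]
3 3.22 [1, -0.0004, 0.0090, 0, 0]
4 3.47 [1, 0.0018, 0.0088, 0, 0]
5 3.72 [1, 0.0039, 0.0081, 0, 0]
6 3.97 [1, 0.0058, 0.0068, 0, 0]
7 4.22 [1, 0.0073, 0.0052, 0, 0]
8 4.47 [1, 0.0084, 0.0032, 0, 0]
9 4.72 [1, 0.0089, 0.0011, 0, 0]
10 4.97 [1, 0.0089, -0.0012, 0, 0]
11 5.22 [1, 0.0083, -0.0034, 0, 0]
12 5.47 [1, 0.0072, -0.0053, 0, 0]
13 5.72 [1, 0.0057, -0.0069, 0, 0]
14 5.97 [1, 0.0038, -0.0081, 0, 0]
15 6.22 [1, 0.0017, -0.0088, 0, 0]
16 6.47 [1, -0.0006, -0.0090, 0, 0]
17 6.72 [1, -0.0028, -0.0085, 0, 0]
18 6.97 [1, -0.0048, -0.0076, 0, 0]
19 7.22 [1, -0.0065, -0.0062, 0, 0]
20 7.47 [1, -0.0078, -0.0044, 0, 0]
21 7.72 [1, -0.0087, -0.0023, 0, 0]
22 7.97 [1, -0.0090, -0.0001, 0, 0]
23 8.22 [1, -0.0087, 0.0021, 0, 0]
24 8.47 [1, -0.0079, 0.0042, 0, 0]
25 8.72 [1, -0.0066, 0.0061, 0, 0]
26 8.97 [1, -0.0049, 0.0075, 0, 0]
27 9.22 [1, -0.0029, 0.0085, 0, 0]
28 9.47 [1, -0.0007, 0.0089, 0, 0]
29 9.72 [1, 0.0015, 0.0088, 0, 0]
30 9.97 [1, 0.0037, 0.0082, 0, 0]
31 10.22 [1, 0.0056, 0.0070, 0, 0]
```

Request:
jog_arm --pt "1 -0.0047 0.0077 0 0" --pt "1 -0.0026 0.0086 0 0" --pt "1 -0.0004 0.009 0 0" --pt "1 0 0 0 0"

```text
time_s: 4.77
tcp_pos: [0.4282, 0.0801, 0.0647]
eef_rot: [-90.0, -0.0, 91.0]
contact_force: [2.3, 2.1, -2.8]
gripper_width: 0.0154
```

Request:
jog_arm --pt "1 0.0018 0.0088 0 0" --pt "1 0.0039 0.0081 0 0" --pt "1 0.0058 0.0068 0 0" --pt "1 0.0073 0.0052 0 0" --pt "1 0 0 0 0"

```text
time_s: 5.18
tcp_pos: [0.4279, 0.1004, 0.0364]
eef_rot: [-90.0, -0.0, 91.1]
contact_force: [-1.9, 4.2, 4.0]
gripper_width: 0.0153
```

Request:
jog_arm --pt "1 0.0084 0.0032 0 0" --pt "1 0.0089 0.0011 0 0" --pt "1 0.0089 -0.0012 0 0" --pt "1 0.0083 -0.0034 0 0" --pt "1 0.0072 -0.0053 0 0" --pt "1 0 0 0 0"

```text
time_s: 5.68
tcp_pos: [0.4271, 0.1414, 0.0433]
eef_rot: [-90.0, 0.1, 91.1]
contact_force: [1.9, -4.2, 7.5]
gripper_width: 0.0157
```

Request:
jog_arm --pt "1 0.0057 -0.0069 0 0" --pt "1 0.0035 -0.0083 0 0" --pt "1 0.0014 -0.009 0 0" --pt "1 -0.0006 -0.009 0 0" --pt "1 -0.0028 -0.0085 0 0" --pt "1 0 0 0 0"

```text
time_s: 6.18
tcp_pos: [0.427, 0.1479, 0.0857]
eef_rot: [-90.0, -0.0, 91.1]
contact_force: [0.4, 0.7, 2.6]
gripper_width: 0.0158
```

Request:
jog_arm --pt "1 -0.0048 -0.0076 0 0" --pt "1 -0.0065 -0.0062 0 0" --pt "1 -0.0078 -0.0044 0 0" --pt "1 -0.0087 -0.0023 0 0" --pt "1 -0.009 -0.0001 0 0" --pt "1 -0.0087 0.0021 0 0" --pt "1 0 0 0 0"

```text
time_s: 6.77
tcp_pos: [0.4278, 0.1012, 0.1025]
eef_rot: [-90.0, -0.1, 91.0]
contact_force: [5.9, 3.1, -10.2]
gripper_width: 0.0156
```

Request:
jog_arm --pt "1 -0.0079 0.0045 0 0" --pt "1 -0.0066 0.0063 0 0" --pt "1 -0.0049 0.0076 0 0" --pt "1 -0.0029 0.0085 0 0" --pt "1 -0.0007 0.0089 0 0" --pt "1 0 0 0 0"

```text
time_s: 7.27
tcp_pos: [0.4283, 0.0796, 0.0665]
eef_rot: [-90.0, -0.1, 91.0]
contact_force: [-0.6, 9.0, -1.6]
gripper_width: 0.0157
```

Request:
jog_arm --pt "1 0.0015 0.0088 0 0" --pt "1 0.0037 0.0082 0 0" --pt "1 0.0056 0.007 0 0" --pt "1 0 0 0 0" --pt "1 0 0 0 0" --pt "1 0 0 0 0"

```text
time_s: 7.77
tcp_pos: [0.4281, 0.0902, 0.0436]
eef_rot: [-90.0, -0.0, 91.1]
contact_force: [-1.8, 6.4, 4.0]
gripper_width: 0.0154
```

Run:
```python
from h import *
s=r.get_state();print(s['tcp_pos'],s['contact_force'],s['gripper_width'])
cap('scene','s4.png');b=cv2.imread('pics/s4.png')[140:260,200:330]
cv2.imwrite('pics/s4z.png',cv2.resize(b,None,fx=4.5,fy=4.5,interpolation=cv2.INTER_CUBIC))
```

```text
[0.42811736 0.09017485 0.0435648 ] [-1.75631924  6.42705174  4.02714099] 0.015386129312690294
```

View pics/s4z.png

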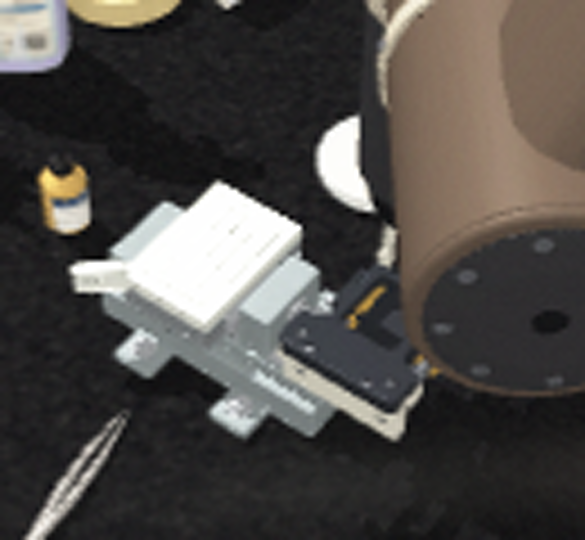

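Run:
```python
import numpy as np
from scipy.optimize import least_squares
P=np.array([(.0877,.0915),(.0801,.0647),(.1004,.0364),(.1414,.0433),(.1479,.0857),(.1012,.1025),(.0796,.0665),(.0902,.0436)])
for R in(.036,None):
    f=lambda v:np.hypot(*(P-v[:2]).T)-(R or v[2])
    s=least_squares(f,[.116,.068,.036]);c=s.x
    print(c,s.fun*1e3,np.mod(np.arctan2(P[:,1]-c[1],P[:,0]-c[0]),2*np.pi))
```

```text
[0.11576171 0.06908624 0.036     ] [-0.08570972 -0.06956097  0.1160917   0.36278327  0.17854335  0.44890879
  0.25407159  0.09638645] [2.46762579 3.26397368 4.27304873 5.49491025 0.47711238 1.98177872
 3.21298972 3.92551237]
[0.11587795 0.06911343 0.03620391] [-0.2156399  -0.15477444 -0.01364095  0.09634555 -0.14109719  0.2667024
  0.16805422 -0.00594969] [2.47023196 3.26432873 4.27046143 5.49211128 0.47792272 1.98499843
 3.21350747 3.92377703]
```

Request:
jog_arm --pt "0.5 0 0 0 0" --pt "0.5 0 0 0 0" --pt "0.5 0 0 0 0" --pt "0.5 0 0 0 0" --pt "0.5 0 0 0 0" --pt "0.5 0 -0.01 0 0" --pt "0.5 0 -0.03 0 0" --pt "0.5 0 -0.03 0 0" --pt "0.5 0 -0.03 0 0" --pt "0.5 0 -0.035 0 0" --pt "0.5 0 -0.035 0 0" --pt "0.5 0 0 0 0"

```text
time_s: 8.82
tcp_pos: [0.4308, 0.0912, 0.22]
eef_rot: [-90.5, -0.2, 91.1]
contact_force: [1.4, 1.6, 0.4]
gripper_width: 0.0436
```

Run:
```python
from h import *
import pickle
s=r.get_state();print(s['tcp_pos'],s['contact_force'],s['gripper_width'])
c=wcap('w5.png');d={'w':c,'scene':cap('scene','s5.png'),'top':cap('top','t5.png')}
pickle.dump(d,open('c5.pkl','wb'))
cv2.imwrite('pics/w5z.png',cv2.rotate(cv2.resize(cv2.imread('pics/w5.png'),None,fx=1.5,fy=1.5),cv2.ROTATE_180))
b=cv2.imread('pics/s5.png')[165:250,200:310]
cv2.imwrite('pics/s5z.png',cv2.resize(b,None,fx=7,fy=7,interpolation=cv2.INTER_CUBIC))
b=cv2.imread('pics/t5.png')[150:245,215:300]
cv2.imwrite('pics/t5z.png',cv2.resize(b,None,fx=6.3,fy=6.3,interpolation=cv2.INTER_CUBIC))
```

```text
[0.43080528 0.0912006  0.21998278] [1.36604783 1.60662588 0.4254916 ] 0.04364613261953951
```

View pics/w5z.png

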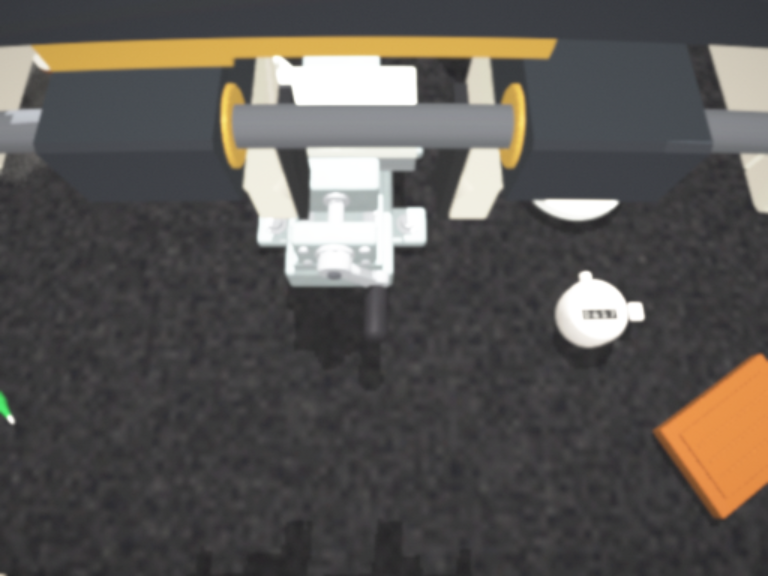

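View pics/s5z.png

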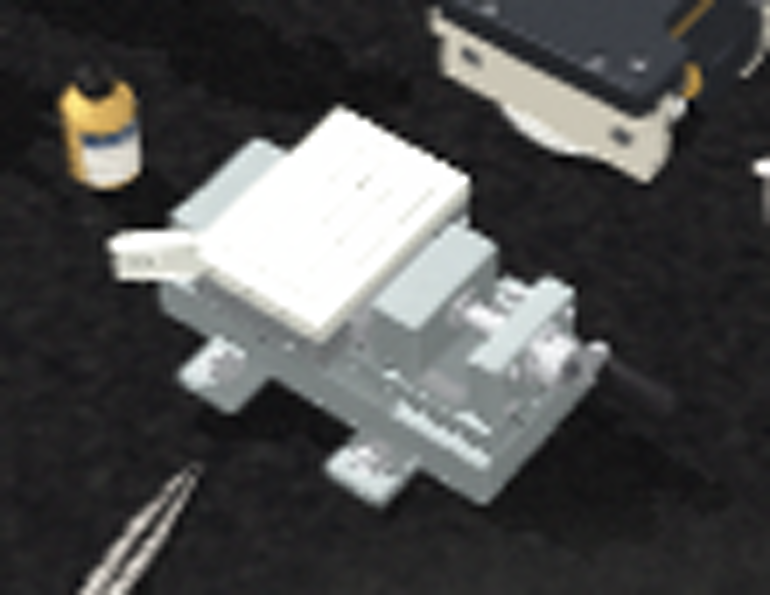

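View pics/t5z.png

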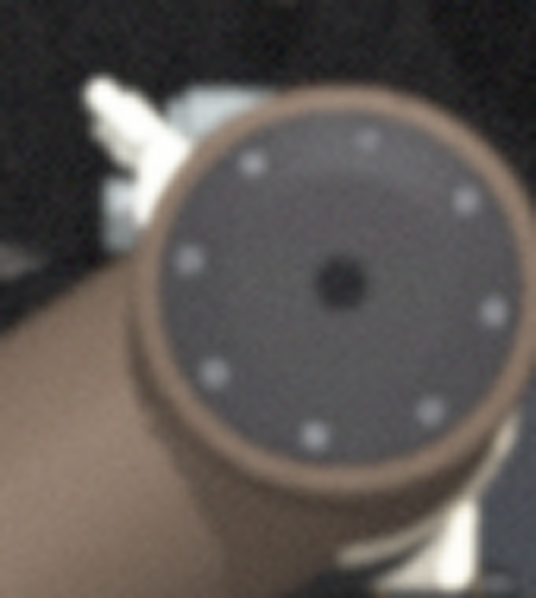

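Request:
jog_arm --pt "0.5 0.0133 0 -0.0308 0" --pt "0.5 0.0133 0 -0.0308 0" --pt "0.5 0.0133 0 -0.0308 0" --pt "0.5 0.0133 0 -0.0308 0" --pt "0.5 0.0133 0 -0.0308 0" --pt "0.5 0.0133 0 -0.0308 0"

```text
time_s: 9.47
tcp_pos: [0.6118, 0.1734, 0.2108]
eef_rot: [-89.8, 0.1, 91.1]
contact_force: [-0.1, -0.0, 0.1]
gripper_width: 0.0438
```

Request:
jog_arm --pt "0.6 0 0 0 -6.46" --pt "0.6 0 0 0 -6.46" --pt "0.6 0 0 0 -6.46" --pt "0.6 0 0 0 -6.46" --pt "0.6 0 0 0 -6.46" --pt "0.6 0 0 0 -6.46" --pt "0.6 0 0 0 -6.46" --pt "0.6 0 0 0 0" --pt "0.6 0 0 0 0" --pt "0.6 0 0 0 0"

```text
time_s: 10.3
tcp_pos: [0.6108, 0.1731, 0.2122]
eef_rot: [-89.9, -0.0, 136.1]
contact_force: [-0.1, 0.6, 0.5]
gripper_width: 0.0349
```

Run:
```python
from h import *
import pickle
s=r.get_state();print(s['tcp_pos'],s['eef_rot'],s['joints'],s['gripper_width'])
c=wcap('w6.png');pickle.dump(c,open('w6.pkl','wb'))
cv2.imwrite('pics/w6z.png',cv2.rotate(cv2.resize(cv2.imread('pics/w6.png'),None,fx=1.5,fy=1.5),cv2.ROTATE_180))
```

```text
[0.61079159 0.17306296 0.21219937] [-8.98925665e+01 -3.25864862e-02  1.36072244e+02] [ 3.34000658e+01  1.81392873e+01 -7.31277608e+00 -9.10031617e-03
 -6.46599021e+01 -7.73238886e+01] 0.03490841447853911
```

View pics/w6z.png

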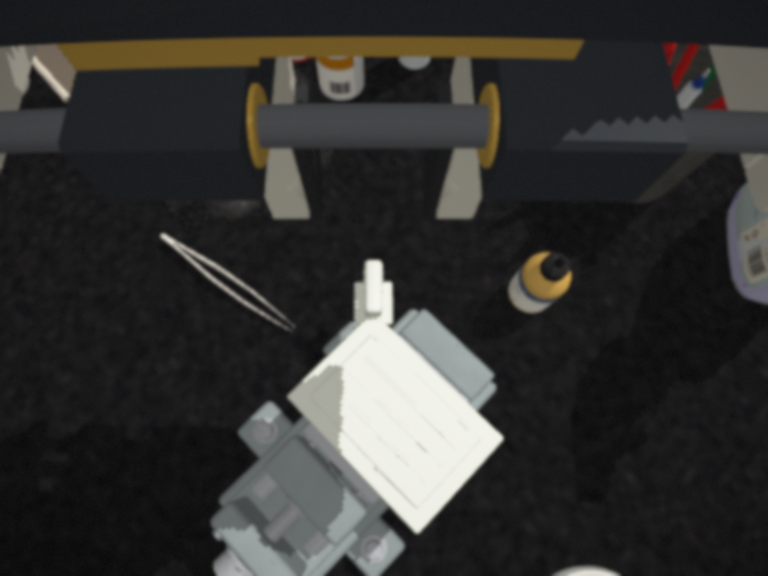

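Run:
```python
from h import *
a=cv2.rotate(cv2.imread('pics/w6.png'),cv2.ROTATE_180)
cv2.imwrite('pics/w6k.png',cv2.resize(a[165:245,190:300],None,fx=7,fy=7,interpolation=cv2.INTER_CUBIC))
```

```text
(no output)
```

View pics/w6k.png

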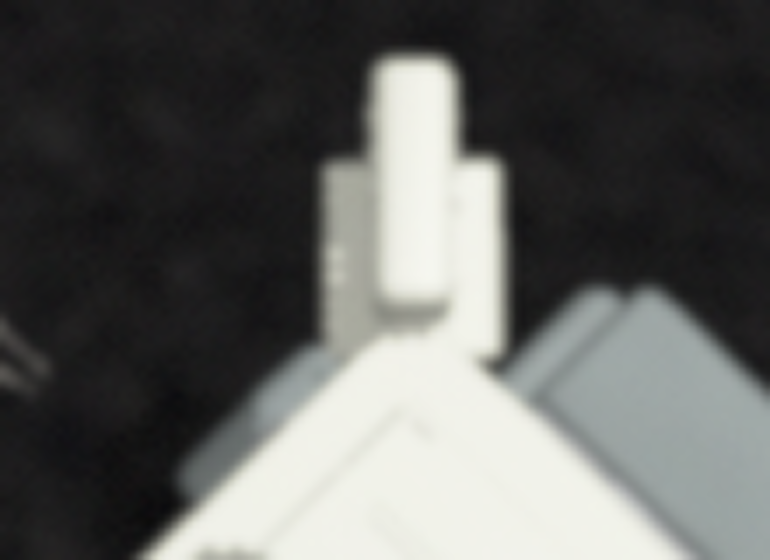

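Run:
```python
from h import *
b=cv2.imread('pics/s5.png')[190:220,208:250]
b=(255*(b/255.)**1.8).astype('uint8')
cv2.imwrite('pics/s5k.png',cv2.resize(b,None,fx=18,fy=18,interpolation=cv2.INTER_CUBIC))
```

```text
(no output)
```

View pics/s5k.png

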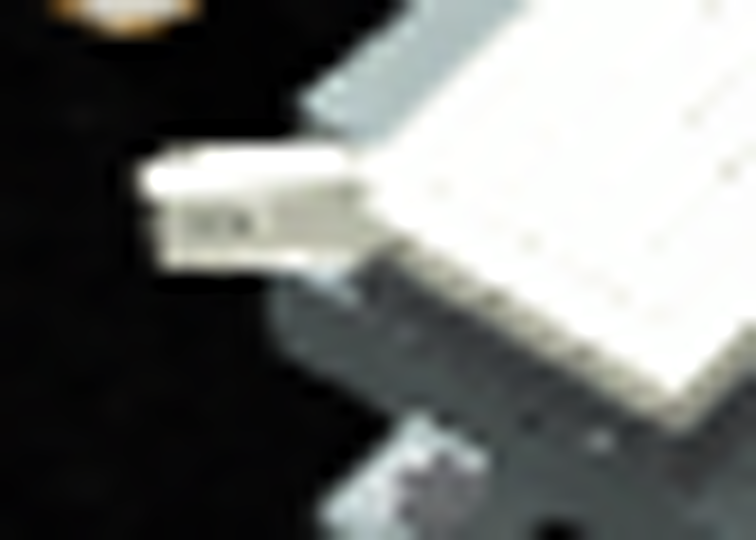

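Run:
```python
from h import *
import pickle
np.set_printoptions(precision=4,suppress=True)
c=pickle.load(open('w6.pkl','rb'))
def o(L): 
    p=(np.array(L,float)+.5)/7-.5+(190,165); return np.array([511,383])-p
a=plane(c,o([(413,57),(415,302)]),.077); print('fin top ends',a, np.linalg.norm(a[0]-a[1]),a.mean(0))
d=a[0]-a[1]; print('dir',np.degrees(np.arctan2(d[1],d[0])))
for z in(.057,.06,.065,.07): print(z,plane(c,o([(345,160),(480,160)]),z), np.linalg.norm(np.diff(plane(c,o([(322,260),(503,260)]),z),axis=0)))
print('lid corner',plane(c,o([(400,330)]),.071))
g=lambda L:np.array([511,383])-((np.array(L,float)+.5)/1.5-.5)
L=plane(c,g([(375,318),(289,397),(417,533),(503,437)]),.071);print('lid',L,L.mean(0))
```

```text
fin top ends [[0.6251 0.1866 0.077 ]
 [0.6034 0.1639 0.077 ]] 0.031413934767103434 [0.6142 0.1752 0.077 ]
dir 46.465501667117024
0.057 [[0.6138 0.1878 0.057 ]
 [0.6266 0.1755 0.057 ]] 0.023491573924587138
0.06 [[0.6132 0.187  0.06  ]
 [0.6258 0.1748 0.06  ]] 0.023252015942165728
0.065 [[0.6121 0.1858 0.065 ]
 [0.6246 0.1738 0.065 ]] 0.02285275263813016
0.07 [[0.6111 0.1845 0.07  ]
 [0.6234 0.1727 0.07  ]] 0.02245348933409451
lid corner [[0.6007 0.1637 0.071 ]]
lid [[0.6026 0.1618 0.071 ]
 [0.5378 0.1624 0.071 ]
 [0.5393 0.0654 0.071 ]
 [0.6063 0.0667 0.071 ]] [0.5715 0.1141 0.071 ]
```

Request:
jog_arm --pt "0.6 -0.001 0 -0.0053 -0.3" --pt "0.6 0 0.03 0 0" --pt "0.6 0 0.03 0 0" --pt "0.6 0 0.03 0 0" --pt "0.6 0 0.025 0 0" --pt "0.6 0 0 0 0" --pt "0.6 0 0 0 0" --pt "0.6 0 0 0 0" --squeeze 25

```text
time_s: 11.02
tcp_pos: [0.6167, 0.177, 0.0999]
eef_rot: [-90.1, 0.1, 136.6]
contact_force: [0.5, 0.6, 0.5]
gripper_width: 0.035
```

Run:
```python
from h import *
s=r.get_state();print(s['tcp_pos'],s['eef_rot'],s['contact_force'])
c=wcap('w7.png')
cv2.imwrite('pics/w7z.png',cv2.rotate(cv2.resize(cv2.imread('pics/w7.png'),None,fx=1.5,fy=1.5),cv2.ROTATE_180))
```

```text
[0.61668501 0.17695398 0.09986368] [-9.00810658e+01  5.67746289e-02  1.36597265e+02] [0.53354769 0.61476391 0.5431462 ]
```

View pics/w7z.png

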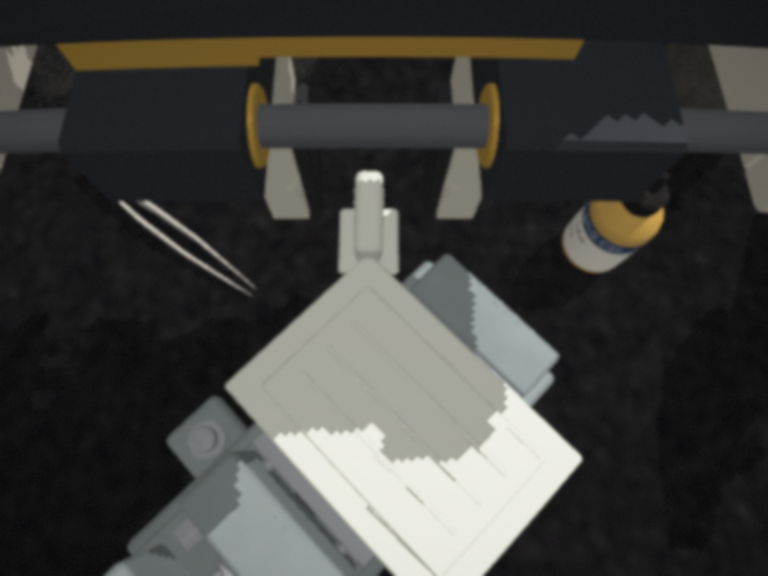

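Request:
jog_arm --pt "0.6 0 0.012 0 0" --pt "0.6 0 0.006 0 0" --pt "0.6 0 0 0 0" --pt "0.6 0 0 0 0"

```text
time_s: 11.4
tcp_pos: [0.6154, 0.1763, 0.0803]
eef_rot: [-90.0, -0.0, 136.6]
contact_force: [0.0, 0.2, 1.0]
gripper_width: 0.035
```

Request:
jog_arm --pt "1 0 0 0 0" --pt "1 0 0 0 0" --pt "1 0 0 0 0" --pt "1 0 0 0 0" --pt "1 0 0 0 0" --pt "1 0 0 0 0" --pt "1 0 0 0 0" --pt "1 0 0 0 0"

```text
time_s: 12.07
tcp_pos: [0.6155, 0.1765, 0.0805]
eef_rot: [-90.0, -0.0, 136.6]
contact_force: [-1.1, -0.0, 1.7]
gripper_width: 0.0096
```

Run:
```python
from h import *
s=r.get_state();print(s['tcp_pos'],s['eef_rot'],s['contact_force'],s['gripper_width'])
c=wcap('w8.png')
cv2.imwrite('pics/w8z.png',cv2.rotate(cv2.resize(cv2.imread('pics/w8.png'),None,fx=1.5,fy=1.5),cv2.ROTATE_180))
```

```text
[0.61552484 0.17647115 0.08049019] [-9.00008745e+01 -1.32308963e-03  1.36589896e+02] [-1.12390103 -0.00318264  1.66653564] 0.009626105625810937
```

View pics/w8z.png

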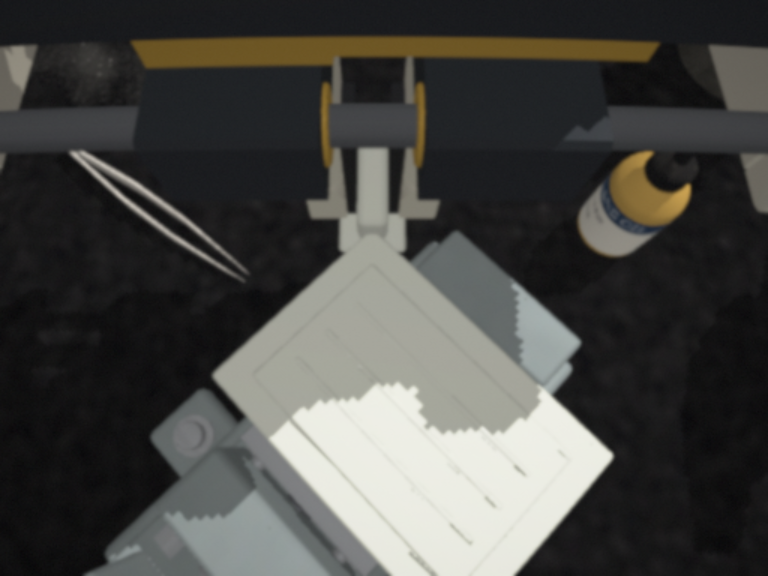

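Request:
jog_arm --pt "1 0 -0.001 0 0" --pt "1 0 -0.001 0 0" --pt "1 0 -0.001 0 0" --pt "1 0 -0.001 0 0" --pt "1 0 0 0 0"

```text
time_s: 12.53
tcp_pos: [0.6152, 0.1763, 0.0841]
eef_rot: [-89.9, -0.0, 136.6]
contact_force: [-1.8, 1.1, -3.6]
gripper_width: 0.01
```

Request:
jog_arm --pt "1 0 -0.001 0 0" --pt "1 0 -0.001 0 0" --pt "1 0 -0.001 0 0" --pt "1 0 -0.001 0 0" --pt "1 0 0 0 0" --pt "1 0 0 0 0"

```text
time_s: 13.03
tcp_pos: [0.6149, 0.176, 0.0884]
eef_rot: [-89.9, -0.0, 136.6]
contact_force: [-5.2, -0.6, -1.0]
gripper_width: 0.0096
```

Run:
```python
from h import *
s=r.get_state();print(s['tcp_pos'],s['contact_force'],s['moment'],s['gripper_width'])
cap('scene','s9.png');b=cv2.imread('pics/s9.png')[165:250,200:310]
cv2.imwrite('pics/s9z.png',cv2.resize(b,None,fx=7,fy=7,interpolation=cv2.INTER_CUBIC))
```

```text
[0.61491347 0.17603885 0.08841301] [-5.1639057  -0.6015028  -1.04225358] [-0.08734842  1.9502875  -0.11485638] 0.009593503570932596
```

View pics/s9z.png

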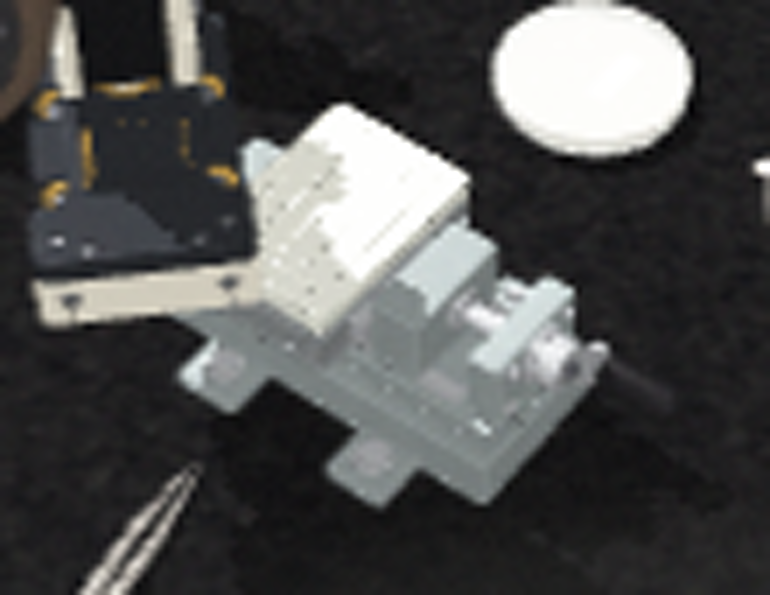

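Run:
```python
from h import *
c=wcap('w9.png')
cv2.imwrite('pics/w9z.png',cv2.rotate(cv2.resize(cv2.imread('pics/w9.png'),None,fx=1.5,fy=1.5),cv2.ROTATE_180))
```

```text
(no output)
```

View pics/w9z.png

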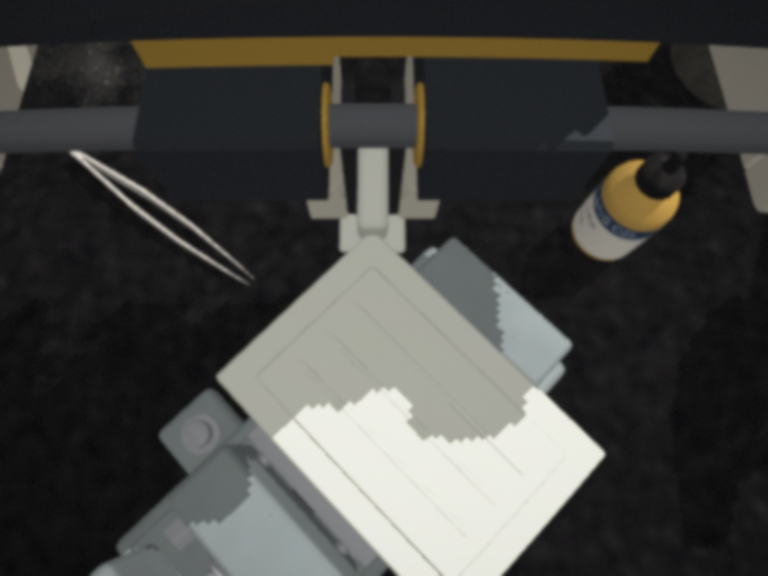

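Request:
jog_arm --pt "1 0 -0.001 0 0" --pt "1 0 -0.001 0 0" --pt "1 0 -0.001 0 0" --pt "1 0 -0.001 0 0" --pt "1 0 0 0 0" --pt "1 0 0 0 0"

```text
time_s: 13.63
tcp_pos: [0.615, 0.1758, 0.0924]
eef_rot: [-89.9, -0.0, 136.6]
contact_force: [-4.9, -1.3, -1.5]
gripper_width: 0.0103
```

Request:
jog_arm --pt "1 0 0 0 0" --pt "1 0 0 0 0" --pt "1 0 0 0 0" --pt "1 0 -0.001 0 0" --pt "1 0 -0.001 0 0" --pt "1 0 -0.001 0 0" --pt "1 0 0 0 0" --squeeze 55

```text
time_s: 14.22
tcp_pos: [0.6167, 0.1768, 0.0966]
eef_rot: [-90.1, 0.1, 136.6]
contact_force: [-1.4, 0.5, 2.0]
gripper_width: 0.0097
```

Run:
```python
from h import *
s=r.get_state();print(s['tcp_pos'],s['contact_force'],s['moment'],s['gripper_width'])
c=wcap('w10.png')
cv2.imwrite('pics/w10z.png',cv2.rotate(cv2.resize(cv2.imread('pics/w10.png'),None,fx=1.5,fy=1.5),cv2.ROTATE_180))
cap('scene','s10.png');b=cv2.imread('pics/s10.png')[165:250,200:310]
cv2.imwrite('pics/s10z.png',cv2.resize(b,None,fx=7,fy=7,interpolation=cv2.INTER_CUBIC))
```

```text
[0.6167093  0.17679839 0.09658086] [-1.42027334  0.53691643  2.04145252] [-0.45824257  0.84073954 -0.15052388] 0.009687771570976746
```

View pics/s10z.png

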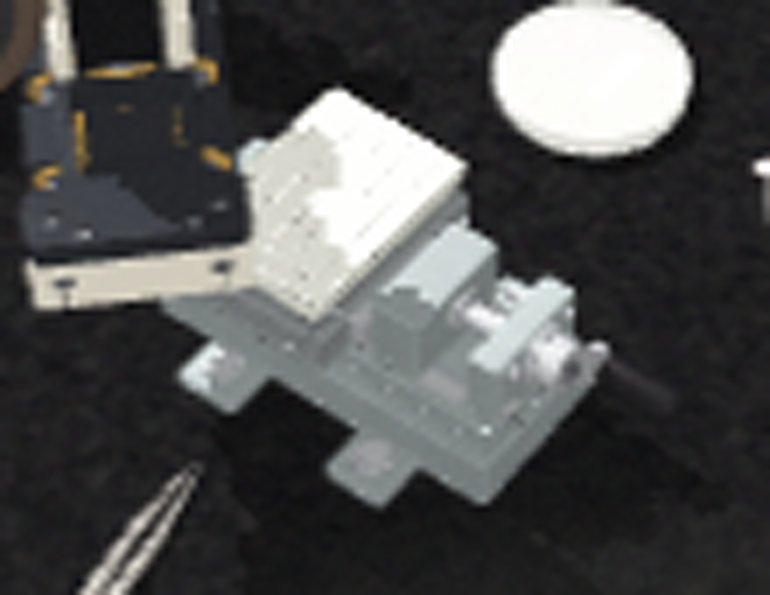

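View pics/w10z.png

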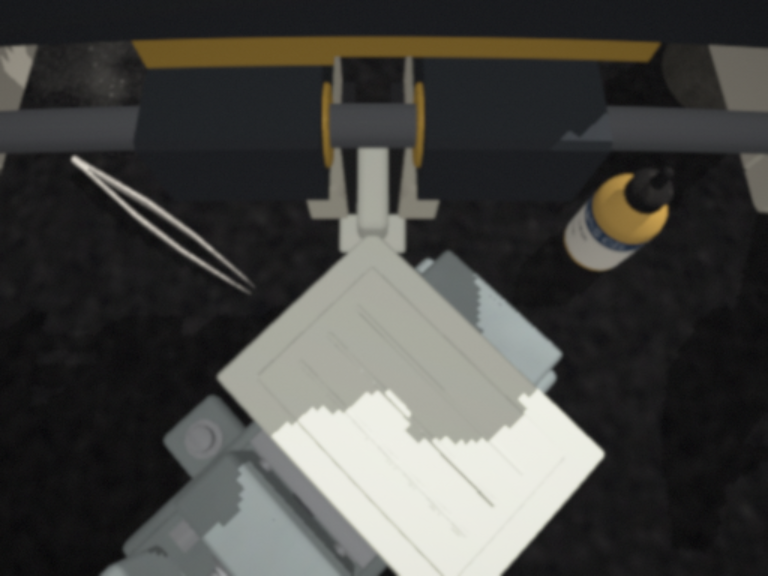

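Request:
jog_arm --pt "1 0 -0.002 0 0" --pt "1 0 -0.005 0 0" --pt "1 0 -0.008 0 0" --pt "1 0 -0.01 0 0" --pt "1 0 -0.01 0 0" --pt "1 0 -0.01 0 0" --pt "1 0 -0.01 0 0" --pt "1 0 -0.01 0 0" --pt "1 0 -0.008 0 0" --pt "1 0 -0.004 0 0" --pt "1 0 -0.002 0 0" --pt "1 0 0 0 0"

```text
time_s: 15.32
tcp_pos: [0.6157, 0.1765, 0.1747]
eef_rot: [-90.0, 0.0, 136.6]
contact_force: [-0.4, 0.0, -1.2]
gripper_width: 0.0098
```

Request:
jog_arm --pt "1 0 0 0 0" --pt "1 0 0 0 0" --pt "1 0 0 0 0" --pt "1 0 0 0 0" --pt "1 0 0 0 0" --pt "1 0 0 0 0"

```text
time_s: 15.82
tcp_pos: [0.6155, 0.1764, 0.1742]
eef_rot: [-90.0, -0.0, 136.6]
contact_force: [1.1, -0.7, -0.6]
gripper_width: 0.0098
```

Run:
```python
from h import *
s=r.get_state();print(s['tcp_pos'],s['qd'],s['contact_force'],s['gripper_width'])
c=wcap('w11.png')
cv2.imwrite('pics/w11z.png',cv2.rotate(cv2.resize(cv2.imread('pics/w11.png'),None,fx=1.5,fy=1.5),cv2.ROTATE_180))
cap('scene','s11.png');b=cv2.imread('pics/s11.png')[140:255,180:310]
cv2.imwrite('pics/s11z.png',cv2.resize(b,None,fx=5,fy=5,interpolation=cv2.INTER_CUBIC))
cap('top','t11.png')
```

```text
[0.61552981 0.17642389 0.17416006] [-0.02229616 -0.08977316  0.1412361   0.0464799   0.06469702  0.12446259] [ 1.0899591  -0.69488239 -0.56608677] 0.009783803642167762
```

View pics/s11z.png

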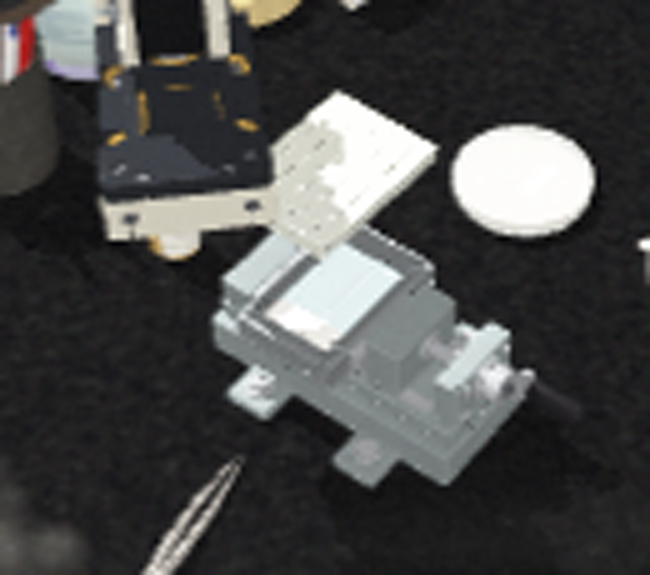

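View pics/w11z.png

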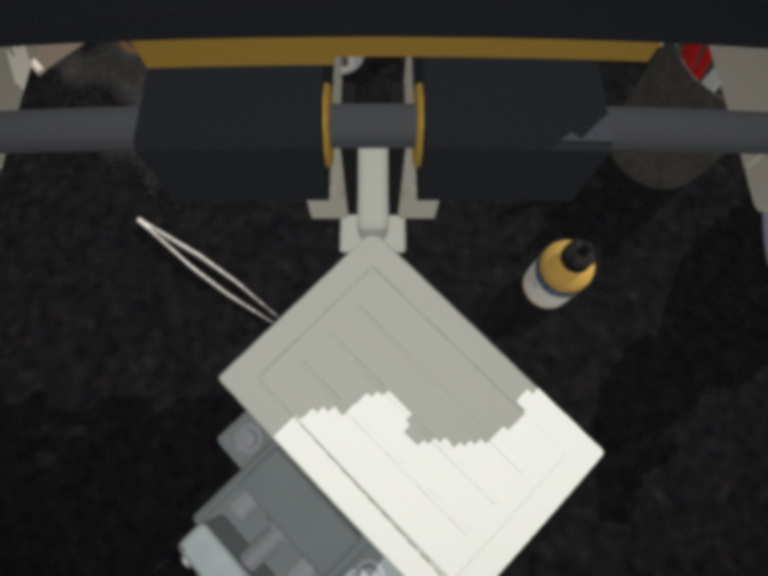

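Run:
```python
from h import *
print(r.close_job())
```

```text
the job is handed in; nothing more can be done
None
```

The job is handed in at about 16 s of the 53 s allowed; the interface gave no verdict.

- **Clamping:** I turned the crank clockwise from about 2.47 rad to about 10.2 rad, from a circle fitted to the measured tool positions. By the vise's spring data that is roughly a 17 N grip. I had no direct reading of the jaw force. The pictures showed the jaw against the tray.
- **Peeling:** I gripped the tab at 25 N and raised it about 8 mm. The scene picture at that point showed the opposite corner still down, to within about 1 mm. I kept peeling, raised the grip to 55 N to limit the tilt, and the lid came free.
- **Final state:**
  - The tab is about 94 mm above where I gripped it, which puts the lid's centre roughly 88 mm above its seat, at an estimated tilt of 3–4°.
  - The finger opening is 9.8 mm on the 10 mm tab, and the arm was at rest.
  - The tray looks flat on the vise bed with its slides in place, and the lid hangs clear of tray and vise.
  - The dish, oil and tongs look undisturbed in the last pictures. I did not measure any of the loose things again; the pen and most of the counter are outside the last close-ups, and I did not view the last overhead picture.

Nothing failed in these checks. The tab has a wider flange at its foot that the description does not mention, so I gripped it about 13 mm above its centre.

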